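# Lay the reagent bottle down for the code reader

### The job

Tip the tall flat-sided bottle over, away from the metal stop rail, so that it comes to lie on its back with the label facing up; lower it gently all the way, do not let it topple or drop. Then push it softly along the bench until its foot sits flush and square against the stop rail. Only touch, support and push it with the fingers: do not grip, squeeze or lift it, and leave everything else where it stands.

Things in the scene. Friction and masses are not known exactly. Their poses are not given: they have to be found in the camera images.
- bottle: Tall white bottle, upright on the bench, 0.25 to 0.46 kg. Flat-sided body 66 (x) by 90 (y) by 120 mm tall, shoulder and neck to 135 mm, then the round cap. Origin: centre of its underside; z up to the cap; x points to the stop rail at the start. Label with bar code on the +x face. Lying on its -x face, its axis is 33 mm above the bench. It tips rather than slides when pushed near its top.
- front_edge (a point): Middle of the bottle's lower -x edge, [-33, 0, 0] mm in the bottle's frame: the edge it tips about, which stays on the bench all the time. The bottle balances on it at about 0.46 rad of tilt (centre of mass about 65 mm above the foot); left alone beyond that it topples, reaching about 10 rad/s. Gently means below 5 rad/s.
- cap_top (a point): Centre of the flat top of the bottle's round blue screw cap, [0, 0, 165] mm in the bottle's frame, same axes. The cap is 30 mm across and 30 mm tall, above a neck 25 mm across and 5 mm long and a 46 x 62 x 10 mm shoulder. When the bottle lies on its -x face the cap hangs 18 mm clear of the bench.
- stop: Fixed aluminium stop rail, 200 mm long (y), 45 mm high, to the left of the bottle as seen from the robot. Origin: foot (bench height) of the middle of its flat upright face. x points into the rail, away from the bottle; y along the rail. The bottle starts 15 to 35 mm in front of the face. A code reader on a post, 150 mm high, stands behind the rail's -y (far) end.
- round_bottle: Bystander: loose round bottle, 52 mm across, 130 mm tall, behind the stop rail (about 130 mm beyond its face). Origin: centre of underside.
- amber_jar: Bystander: loose amber jar, 48 mm across, 60 mm tall, beyond the bottle as seen from the robot, 115 mm or more from the rail's middle line. Origin: centre of underside.
- tube_rack: Bystander: loose white rack of capped tubes, 144 x 48 x 94 mm, far left. Origin: centre of underside.
- beaker: Bystander: loose steel beaker, 60 mm across, 75 mm tall, far right. Origin: centre of underside.
Things that resemble listed ones, but are neither listed nor needed, are in the scene too. What is shaped like the stop but blue or yellow is not meant.

How it is judged:
At the end, for the whole second after the job is handed in: The bottle lies at rest flat on the bench on its back, label up (within 0.1 rad), its foot within 6 mm of the stop face, square to it within 0.1 rad and its centre within 50 mm of the rail's middle (angle between bottle's own x axis and vertical below 0.1 rad and height (world z) of bottle below 0.038 m and x of bottle in the frame of stop between -0.006 and 0.006 m and y of bottle in the frame of stop between -0.05 and 0.05 m and angle between the z axis of bottle and the x axis of stop, either way round below 0.1 rad and linear speed of bottle below 0.02 m/s); the robot touches nothing.
It fails at once if the bottle toppled or dropped (turned faster than 5 rad/s) (angular speed of bottle above 5 rad/s).
It fails at once if the bottle was lifted off the bench (its tipping edge rose more than 12 mm) (height (world z) of front_edge above 0.012 m).
It fails at once if the bottle was gripped or squeezed (more than 35 N of finger force on it while it does not press on the stop) (contact force between the fingers and bottle above 35 N and contact force between bottle and stop below 5 N).
It fails at once if the bottle was rammed against the stop (more than 60 N of finger force) (contact force between the fingers and bottle above 60 N).
It fails at once if another thing on the bench was moved by more than 20 mm (distance of any of round_bottle, amber_jar, tube_rack, beaker from where it was at the start of the episode above 0.02 m).
It also fails if it takes over 56 s, if anything falls off the work surface, if the arm or the gripper's body presses on something with over 40 N, if the wrist force passes 120 N, or if a joint passes its speed limit or range.

### The arm

A 6-joint arm with a two-finger parallel gripper is mounted at the origin on the work surface. World frame = base frame: x ahead of the robot, y to its left, z up, the work surface at z = 0. Lengths are in m, angles in rad, forces in N, time in s.
With the tool pointing down it reaches from about 0.3 to 0.775 m from the base axis. Payload 14.6 kg.
Tool frame: the origin (TCP) lies midway between the tips of the shut fingers; the grasp point (between the pads) lies r.grip_point_offset behind it (r.grip_point_offset is the distance from the TCP to the grasp point, in m); z points along the fingers, y is the direction in which the jaws open and shut (so a half turn about z gives the same grasp; the last joint's range is limited). The gripper opens to 85 mm and grips with 20 to 120 N. Pads are 22 mm wide; open, the fingers measure 114 mm over their backs; the gripper's body (76 mm by 85 mm) begins 54 mm behind the grasp point. The pads swing forward as they close: fully open they stand 13 mm farther back than shut.
Start: joints at [-1.362, 0.3, 1.521, -0, 1.321, -0.067], TCP at [0.15, -0.529, 0.231] pointing down, gripper open.
Joint ranges: [-3.03, 3.03], [-0.79, 2.21], [0.23, 2.52], [-1.04, 4.18], [0, 3.07], [-2.55, 2.55]. Speed limits (rad/s): [2.22, 2.22, 2.57, 3.14, 3.14, 3.14].

### API

Orientations are given as a unit quaternion [w, x, y, z].
In Python, from station import readout, optics, r gives the robot as it stands. The module is installed in compiled form; this text tells all that it offers.
- The arm moves only by the tool move_arm, never from a script. Its argument "increments" is a list that holds one entry, the list of rows, each a list of 6 numbers: the shift along the tool's x, y, z in mm, then the turn, a rotation vector about the tool's x, y, z in rad. A call has 1 to 12 rows; each row shifts and turns the pose as measured when the row begins, along the tool's axes as they then stand; what a row does not reach is not made up. A row lasts 1/10 s, in which the tool goes at most 50 mm and 8.59 degrees, less where a joint would pass 70% of its speed; a pose out of reach is approached as far as the arm can. A call is refused whole if a number of a shift passes 50 or a number of a turn 0.15, either way. A call with a gripper value outside its range is refused whole. "fingers" is the closure, from 0 (fully open) to 1 (shut), set as the call begins (left out, the last holds). The fingers move at their own pace and stop on an object; the grip force is fixed at half the most. Time passes only in rows, so rows that do not move let the fingers close. It gives the time, the measured TCP pose, the force and the opening at its end, in the units of the state.
- readout.sense(): the state, without advancing time (a new reading comes with each control period).
- optics.get_image(name): name is "side" or "top"; returns a dict with "pixels" (384x512x3 uint8, red, green, blue), "intrinsics" (3x3 intrinsics, pixels), "extrinsics" (4x4, takes a point from world to camera coordinates). Camera axes: x right, y down, z forward; pixel columns grow to the right and rows downward; lengths in m; the calibration is good to about 2 mm. A picture is of the moment at which its call begins. There is no depth.
- r.job_done(): hands the job in, once; it reports no verdict.
The state is a dict: "time_s": time; "joint_pos": joint angles; "joint_velocities": joint speeds; "effort": joint torques, N m; "tcp_pos": TCP position; "ee_rot": TCP orientation; "contact_force": force on the tool from outside, world axes, zero at the start; "moment": the same for the moment, N m; "grip_width": opening from 0.0 (shut) to 1.0 (fully open).
Only numpy, scipy, OpenCV 4.12 (cv2) and the standard library are available. Lean on these libraries where they do the work, as an engineer would, in place of code of your own. Each camera call takes 0.05 s, during which the arm holds its last target. There are 200 camera calls.

## Working session

There is one attempt and no reset: what is moved stays moved. The work goes in short steps, Python scripts to look and compute and a tool call to move; the robot and the scene stay as the last step left them, time stands still between calls to the robot, and variables do not carry over. Pictures are saved under pics/ and viewed, about 8 in all and at most 12, crops included, and the job is handed in when it is done.

Besides the shell and the picture viewer there is one more tool, called after "Call:" in YAML: its name, and indented under it one key for each argument. move_arm: Moves the arm, as the interface text tells. Its arguments: {"type":"object","properties":{"increments":{"type":"array"},"fingers":{"type":"number"}},"required":["increments"]}

```bash
mkdir -p pics
cat > h.py <<'E'
from station import readout, optics, r
import numpy as np, cv2
from scipy.spatial.transform import Rotation as R
def snap(n,f,crop=None,scale=1):
    d=optics.get_image(n); im=d["pixels"][:,:,::-1].copy()
    if crop: im=im[crop[1]:crop[3],crop[0]:crop[2]]
    if scale!=1: im=cv2.resize(im,None,fx=scale,fy=scale,interpolation=cv2.INTER_CUBIC)
    cv2.imwrite("pics/"+f,im); return d
def px2w(d,u,v,z):
    K=np.array(d["intrinsics"]);E=np.array(d["extrinsics"])
    ray=E[:3,:3].T@np.linalg.solve(K,[u,v,1]); c=-E[:3,:3].T@E[:3,3]
    return c+ray*(z-c[2])/ray[2]
def w2px(d,p):
    K=np.array(d["intrinsics"]);E=np.array(d["extrinsics"])
    q=K@(E[:3,:3]@np.array(p)+E[:3,3]); return q[:2]/q[2]
def st():
    s=readout.sense(); print(s["time_s"],np.round(s["tcp_pos"],4),np.round(s["ee_rot"],3),np.round(s["contact_force"],1),np.round(s["joint_pos"],2),s["grip_width"])
    print(np.round(R.from_quat(np.roll(s["ee_rot"],-1)).as_matrix(),2).tolist())
    return s
E
python3 - <<'E'
from h import *
import pickle
a=snap("top","t0.png",scale=1.5);b=snap("side","s0.png",scale=1.5)
pickle.dump([{k:np.array(x[k]) for k in("intrinsics","extrinsics")} for x in(a,b)],open("cal.pkl","wb"))
for x in(a,b):
    E=np.array(x["extrinsics"]);print(-E[:3,:3].T@E[:3,3],E[:3,:3].round(2).tolist())
st();print(r.grip_point_offset)
E
```

```text
[0.29071226 0.0380411  1.51819516] [[0.03, -1.0, 0.03], [-0.99, -0.03, -0.13], [0.13, -0.02, -0.99]]
[0.19840344 0.65150869 1.01082795] [[-0.93, -0.35, -0.02], [-0.26, 0.73, -0.63], [0.24, -0.58, -0.78]]
0.1 [ 0.1497 -0.529   0.2308] [-0.001  0.991  0.137 -0.   ] [ 0.5 -0.1 -0.4] [-1.36  0.3   1.52  0.    1.32 -0.07] 1.0015273414783363
[[0.96, 0.27, -0.0], [0.27, -0.96, 0.0], [0.0, -0.0, -1.0]]
0.0187
```

View pics/t0.png

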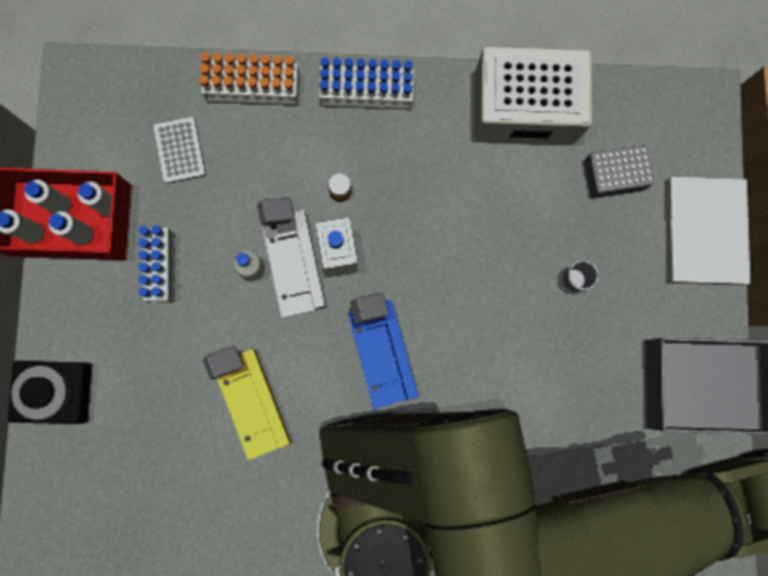

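View pics/s0.png

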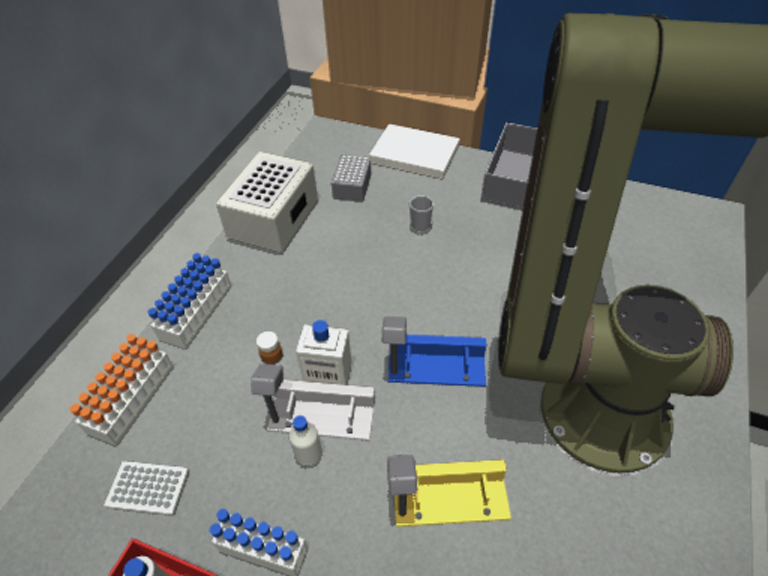

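The top view shows the bottle's cap at about (335,239) in the enlarged picture. The grey-white rail is left of it (face edge about (303,212) to (325,305)), the jar is at (340,187), and the blue look-alike is at (384,350). I'll zoom in for edges.

Run:
```python
from h import *
snap("top","t1.png",(165,110,265,210),6)
snap("side","s1.png",(160,200,290,300),6)
```

```text
(no output)
```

View pics/t1.png

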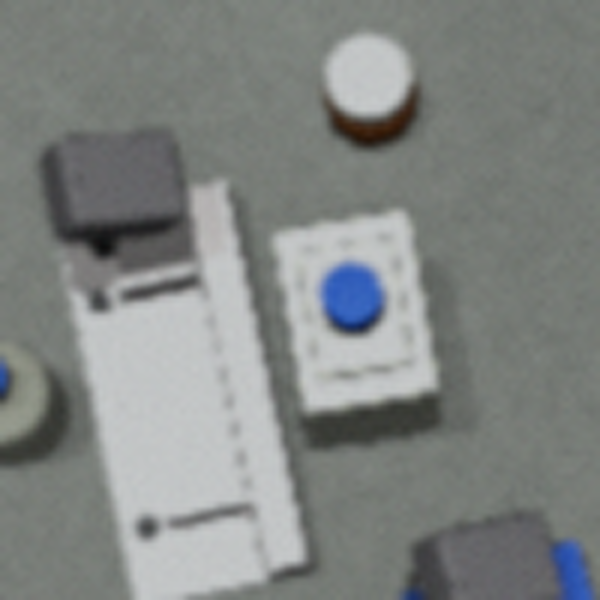

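View pics/s1.png

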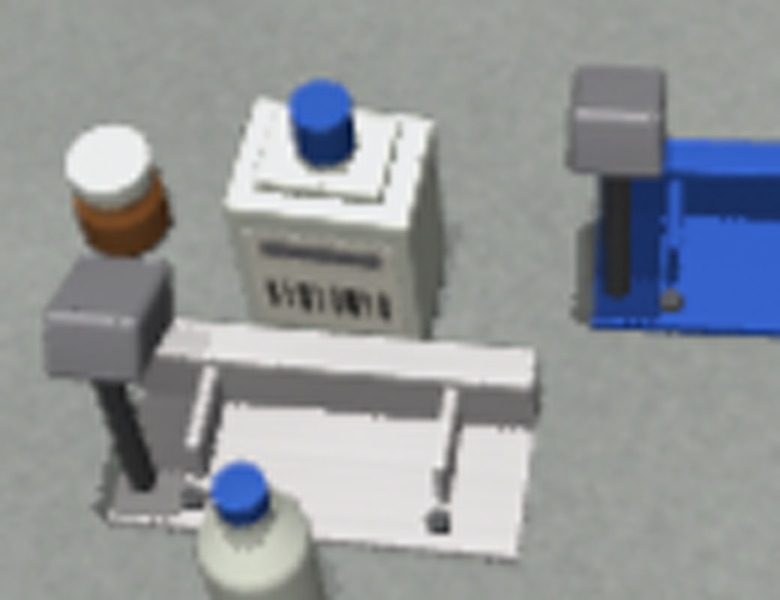

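Run:
```python
from h import *
import pickle
t,s=pickle.load(open("cal.pkl","rb"))
f=lambda x,y,z:px2w(t,165+(x-2.5)/6,110+(y-2.5)/6,z)
g=lambda x,y,z:px2w(s,160+(x-2.5)/6,200+(y-2.5)/6,z)
P=lambda n,p:print(n,np.round(np.array(p)*1000,1).tolist())
a,b=f(228,180,.045),f(310,567,.045);P("rail",[a,b,(a+b)/2]);print(np.linalg.norm(b-a),np.degrees(np.arctan2(*(b-a)[1::-1])))
c=[f(*q,.12) for q in((272,240),(408,212),(437,385),(307,413))];P("corn",c);P("cen",np.mean(c,0))
print([round(np.linalg.norm(c[i]-c[i-1])*1000) for i in range(4)],np.degrees(np.arctan2(*(c[3]-c[0])[1::-1])),np.degrees(np.arctan2(*(c[2]-c[1])[1::-1])))
P("cap",f(353,292,.165));P("jar",f(369,76,.06))
P("blue reader",[f(x,y,.15) for x,y in((415,545),(545,515),(570,600))])
P("blue rail",[f(570,545,.045)])
P("side corners",[g(*q,.12) for q in((260,97),(437,122),(404,226),(226,206))])
P("side cap",g(321,97,.165));P("side rail",[g(535,349,.045),])
P("reader", [f(x,y,.15) for x,y in((60,135),(178,130),(180,215),(65,237))])
```

```text
rail [[627.1, 177.8, 45.0], [432.0, 128.5, 45.0], [529.6, 153.2, 45.0]]
0.20125085926131656 -165.80505111813696
corn [[581.4, 148.4, 120.0], [597.4, 83.9, 120.0], [513.8, 67.0, 120.0], [498.3, 128.3, 120.0]]
cen [547.7, 106.9, 120.0]
[86, 66, 85, 63] -166.3901811223927 -168.59597269940053
cap [548.9, 106.4, 165.0]
jar [679.7, 108.0, 60.0]
blue reader [[433.7, 73.9, 150.0], [449.7, 14.2, 150.0], [410.5, 1.4, 150.0]]
blue rail [[447.2, -0.6, 45.0]]
side corners [[596.4, 83.3, 120.0], [508.4, 67.6, 120.0], [499.4, 128.8, 120.0], [583.4, 147.3, 120.0]]
side cap [549.4, 102.3, 165.0]
side rail [[435.8, 129.1, 45.0]]
reader [[621.9, 247.5, 150.0], [626.3, 192.4, 150.0], [585.6, 189.6, 150.0], [573.2, 242.7, 150.0]]
```

Call:
move_arm:
  increments:
    - [[35, -31, 0, 0, 0, 0.005], [35, -31, 0, 0, 0, 0.005], [35, -31, 0, 0, 0, 0.005], [35, -31, 0, 0, 0, 0.005], [35, -31, 0, 0, 0, 0.005], [35, -31, 0, 0, 0, 0.005], [35, -31, 0, 0, 0, 0.005], [35, -31, 0, 0, 0, 0.005], [35, -31, 0, 0, 0, 0.005], [35, -31, 0, 0, 0, 0.005], [35, -31, 0, 0, 0, 0.005], [0, 0, 0, 0, 0, 0]]
  fingers: 0.3

```text
time_s: 1.4
tcp_pos: [0.447, -0.0863, 0.2303]
ee_rot: [-0.001, 0.994, 0.107, 0.001]
contact_force: [0.1, -1.1, -0.6]
grip_width: 0.7
```

```bash
cat >> h.py <<'E'
def go(p):
    "world target in m -> tool-axes mm"
    s=st(); M=R.from_quat(np.roll(s["ee_rot"],-1)).as_matrix()
    print("shift",np.round(M.T@(np.array(p)-s["tcp_pos"])*1000,1),"yaw x deg",np.degrees(np.arctan2(M[1,0],M[0,0])).round(2))
E
python3 -c "
from h import *
go([.548,.1065,.22])"
```

```text
1.4 [ 0.447  -0.0863  0.2303] [-0.001  0.994  0.107  0.001] [ 0.1 -1.1 -0.6] [-0.27  0.09  1.78  0.    1.28  1.08] 0.7004938177444521
[[0.98, 0.21, 0.0], [0.21, -0.98, 0.0], [0.0, -0.0, -1.0]]
shift [ 139.8 -166.8   10.8] yaw x deg 12.3
```

Call:
move_arm:
  increments:
    - [[32, -38, 0, 0, 0, 0], [32, -38, 0, 0, 0, 0], [32, -38, 0, 0, 0, 0], [32, -38, 0, 0, 0, 0], [12, -15, 10, 0, 0, 0], [0, 0, 0, 0, 0, 0]]
  fingers: 0.45

```text
time_s: 2.0
tcp_pos: [0.5487, 0.1079, 0.2195]
ee_rot: [-0.0, 0.994, 0.106, 0.0]
contact_force: [-0.3, -0.2, -0.3]
grip_width: 0.547
```

```bash
python3 -c "
from h import *
go([.548,.1065,.19])
a=snap('top','t2.png',(155,90,275,210),4);b=snap('side','s2.png',(160,170,300,280),4)
import cv2
A=cv2.imread('pics/t2.png');B=cv2.imread('pics/s2.png');C=np.zeros((480,1040,3),np.uint8);C[:480,:480]=A;C[:440,480:]=B;cv2.imwrite('pics/c2.png',cv2.resize(C,(800,369)))
"
```

```text
2.0 [0.5487 0.1079 0.2195] [-0.     0.994  0.106  0.   ] [-0.3 -0.2 -0.3] [0.13 0.33 1.51 0.   1.3  1.49] 0.5472044065858619
[[0.98, 0.21, 0.0], [0.21, -0.98, 0.0], [0.0, -0.0, -1.0]]
shift [-1.   1.3 29.5] yaw x deg 12.21
```

View pics/c2.png

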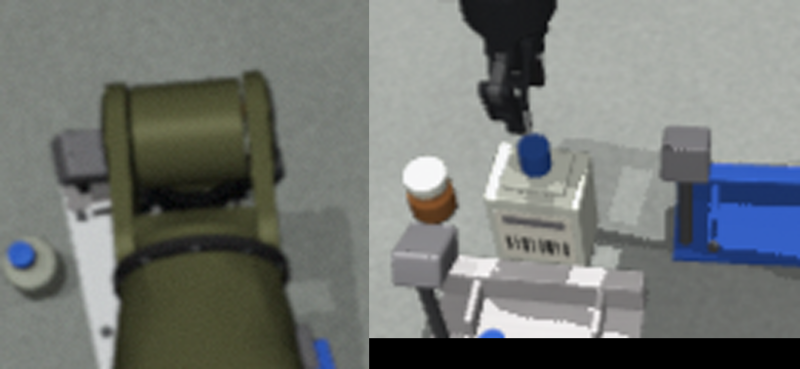

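```bash
python3 -c "
from h import *
import pickle
t,s=pickle.load(open('cal.pkl','rb'))
n=np.array([-.212,.977,0]);p=np.array([.5487,.1079,.2195])
for q in (p,p+.0235*n,p-.0235*n,p+.0235*n+[0,0,.007],[.548,.1065,.165]):
    u,v=w2px(s,q);print((369.2+(u-160)*3.077).round(),((v-170)*3.077).round())
"
```

```text
524.0 108.0
518.0 129.0
530.0 88.0
517.0 124.0
532.0 145.0
```

Call:
move_arm:
  increments:
    - [[-1, 1, 15, 0, 0, 0], [0, 0, 15, 0, 0, 0], [0, 0, 15, 0, 0, 0], [0, 0, 15, 0, 0, 0], [0, 0, 15, 0, 0, 0], [0, 0, 0, 0, 0, 0]]

```text
time_s: 2.7
tcp_pos: [0.5472, 0.0955, 0.1481]
ee_rot: [0.0, 0.995, 0.101, 0.004]
contact_force: [-0.6, 0.6, -1.3]
grip_width: 0.552
```

```bash
python3 -c "
from h import *
go([.548,.1065,.144])
snap('side','s3.png',(190,180,280,270),6)
"
```

```text
2.7 [0.5472 0.0955 0.1481] [0.    0.995 0.101 0.004] [-0.6  0.6 -1.3] [ 0.11  0.39  1.6  -0.    1.14  1.48] 0.5516643600289366
[[0.98, 0.2, 0.01], [0.2, -0.98, 0.0], [0.01, 0.0, -1.0]]
shift [  3.  -10.6   4.1] yaw x deg 11.59
```

View pics/s3.png

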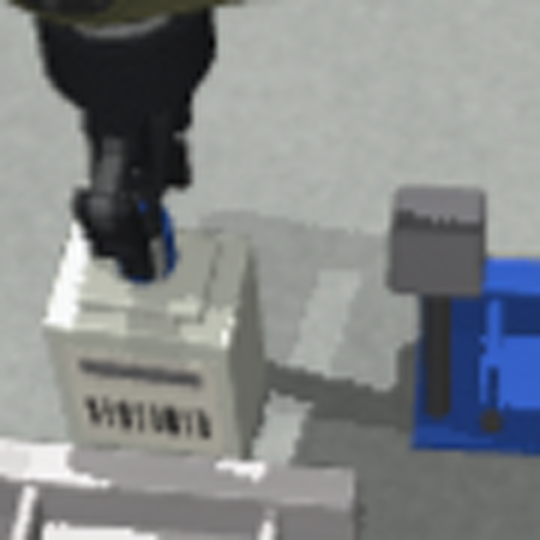

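The fingers straddle the cap: the near finger tip is at about (140,275) in the crop and covers the cap's left half. The TCP drifted about 11 mm away from the rail, so I'll check whether it holds still.

Call:
move_arm:
  increments:
    - [[0, 0, 0, 0, 0, 0], [0, 0, 0, 0, 0, 0]]

```text
time_s: 2.95
tcp_pos: [0.5481, 0.0944, 0.1515]
ee_rot: [0.0, 0.995, 0.1, 0.006]
contact_force: [0.1, 1.1, -0.2]
grip_width: 0.55
```

```bash
cat >> h.py <<'E'
yaw=np.radians(12.3); U=np.array([np.cos(yaw),np.sin(yaw),0]); N=np.array([-np.sin(yaw),np.cos(yaw),0]); Z=np.array([0,0,1.])
E0=np.array([.548,.1065,0])-.033*N
def plan(th,al,xb,zb,n):
    """bottle tilt th, tool tilt al, TCP at (xb,zb) mm in bottle frame -> n equal rows"""
    s=readout.sense(); M=R.from_quat(np.roll(s["ee_rot"],-1)).as_matrix(); p=np.array(s["tcp_pos"])
    a=np.arctan2(M[:,2]@N,-M[2,2]); d=p-E0
    print("t",s["time_s"],"alpha",a.round(3),"n,u,z",np.round([d@N*1e3,d@U*1e3,d[2]*1e3],1),"F n,u,z",np.round([s["contact_force"]@N,s["contact_force"]@U,s["contact_force"][2]],1),"j",np.round(s["joint_pos"],2),s["grip_width"].__round__(3))
    b=-N*0+ (Z*np.cos(th)-N*np.sin(th)); x=N*np.cos(th)+Z*np.sin(th)
    T=E0+((xb+33)*x+zb*b)/1e3
    zt=-np.cos(al)*Z+np.sin(al)*N; Mt=np.c_[U,np.cross(zt,U),zt]
    rv=R.from_matrix(M.T@Mt).as_rotvec()
    for k in (0,.5,1):
        Mk=M@R.from_rotvec(rv*k).as_matrix()
        print("  shift@%.1f"%k,np.round(Mk.T@(T-p)*1e3/n,2),end='')
    print("\n  rot/row",np.round(rv/n,4))
E
python3 -c "
from h import *
plan(.3,.3,-8.4,146,9)"
```

```text
t 2.95 alpha -0.002 n,u,z [ 21.2  -2.4 151.5] F n,u,z [ 1.   0.4 -0.2] j [ 0.1   0.38  1.6  -0.    1.14  1.47] 0.55
  shift@0.0 [0.33 4.53 0.54]  shift@0.5 [ 0.3   4.56 -0.15]  shift@1.0 [ 0.27  4.49 -0.83]
  rot/row [ 0.0335 -0.0015 -0.0013]
```

Call:
move_arm:
  increments:
    - [[0.3, 4.5, 0.5, 0.033, -0.001, -0.001], [0.3, 4.5, 0.3, 0.033, -0.001, -0.001], [0.3, 4.5, 0, 0.033, -0.001, -0.001], [0.3, 4.5, -0.2, 0.033, -0.001, -0.001], [0.3, 4.5, -0.4, 0.033, -0.001, -0.001], [0.3, 4.5, -0.6, 0.033, -0.001, -0.001]]

```text
time_s: 3.55
tcp_pos: [0.5567, 0.068, 0.1553]
ee_rot: [-0.101, 0.989, 0.105, -0.004]
contact_force: [0.7, 0.7, -0.2]
grip_width: 0.551
```

```bash
python3 -c "
from h import *
plan(.4,.4,-8.4,146,6)"
```

```text
t 3.55 alpha 0.202 n,u,z [ -6.5   0.3 155.3] F n,u,z [ 0.5  0.9 -0.2] j [-0.03  0.41  1.57  0.21  1.21  1.25] 0.551
  shift@0.0 [-0.05  4.9   0.91]  shift@0.5 [-0.05  4.97  0.43]  shift@1.0 [-0.05  4.99 -0.07]
  rot/row [ 0.0329 -0.0024 -0.    ]
```

Call:
move_arm:
  increments:
    - [[0, 5, 1.5, 0.033, -0.002, 0], [0, 5, 1.2, 0.033, -0.002, 0], [0, 5, 0.8, 0.033, -0.002, 0], [0, 5, 0.5, 0.033, -0.002, 0], [0, 5, 0.2, 0.033, -0.002, 0], [0, 5, 0, 0.033, -0.002, 0]]

```text
time_s: 4.15
tcp_pos: [0.5646, 0.0389, 0.148]
ee_rot: [-0.202, 0.974, 0.106, -0.016]
contact_force: [0.1, 0.2, -0.0]
grip_width: 0.554
```

```bash
python3 -c "
from h import *
plan(.56,.56,-8.4,146,8)
snap('side','s4.png',(190,180,280,270),6)"
```

```text
t 4.15 alpha 0.407 n,u,z [-36.6   1.8 148. ] F n,u,z [ 0.1  0.1 -0. ] j [-0.16  0.48  1.53  0.4   1.31  1.06] 0.554
  shift@0.0 [-0.24  2.86  0.29]  shift@0.5 [-0.23  2.88  0.07]  shift@1.0 [-0.22  2.88 -0.14]
  rot/row [ 0.0191 -0.0012  0.0007]
```

View pics/s4.png

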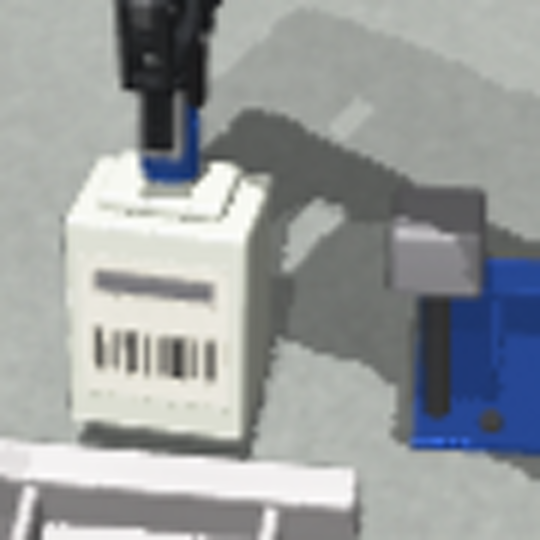

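The bottle is tilted about 0.4 rad with the cap between the fingers (finger tip at about (160,150), cap at (180,160)), and the label faces the camera. I'll go slowly through the balance point.

Call:
move_arm:
  increments:
    - [[-0.2, 2.8, 0.3, 0.019, -0.001, 0], [-0.2, 2.8, 0.2, 0.019, -0.001, 0], [-0.2, 2.8, 0.1, 0.019, -0.001, 0], [-0.2, 2.8, 0, 0.019, -0.001, 0], [-0.2, 2.8, 0, 0.019, -0.001, 0], [-0.2, 2.8, 0, 0.019, -0.001, 0], [-0.2, 2.8, 0, 0.019, -0.001, 0], [-0.2, 2.8, 0, 0.019, -0.001, 0]]

```text
time_s: 5.0
tcp_pos: [0.5677, 0.0171, 0.136]
ee_rot: [-0.281, 0.953, 0.105, -0.029]
contact_force: [0.7, -0.3, 0.1]
grip_width: 0.552
```

```bash
python3 -c "
from h import *
plan(.8,.75,8.4,146,9)"
```

```text
t 5.0 alpha 0.573 n,u,z [-58.5   0.2 136. ] F n,u,z [-0.5  0.7  0.1] j [-0.25  0.56  1.48  0.51  1.4   0.94] 0.552
  shift@0.0 [-0.03  1.89 -0.62]  shift@0.5 [-0.02  1.83 -0.79]  shift@1.0 [-0.02  1.75 -0.94]
  rot/row [0.0197 0.     0.0006]
```

Call:
move_arm:
  increments:
    - [[0, 1.9, -0.6, 0.02, 0, 0], [0, 1.9, -0.7, 0.02, 0, 0], [0, 1.9, -0.7, 0.02, 0, 0], [0, 1.8, -0.8, 0.02, 0, 0], [0, 1.8, -0.8, 0.02, 0, 0], [0, 1.8, -0.8, 0.02, 0, 0], [0, 1.8, -0.8, 0.02, 0, 0], [0, 1.8, -0.8, 0.02, 0, 0], [0, 1.8, -0.8, 0.02, 0, 0]]

```text
time_s: 5.9
tcp_pos: [0.5716, -0.0013, 0.1304]
ee_rot: [-0.373, 0.921, 0.102, -0.04]
contact_force: [-0.2, 0.2, -1.1]
grip_width: 0.552
```

```bash
python3 -c "
from h import *
plan(.8,.8,27,146,9)
snap('side','s5.png',(190,180,280,270),6)"
```

```text
t 5.9 alpha 0.77 n,u,z [-7.730e+01  1.000e-01  1.304e+02] F n,u,z [ 0.2 -0.2 -1.1] j [-0.33  0.65  1.42  0.64  1.54  0.84] 0.552
  shift@0.0 [-0.   -2.26 -0.03]  shift@0.5 [-0.01 -2.26  0.01]  shift@1.0 [-0.01 -2.26  0.04]
  rot/row [0.0034 0.0001 0.0005]
```

View pics/s5.png

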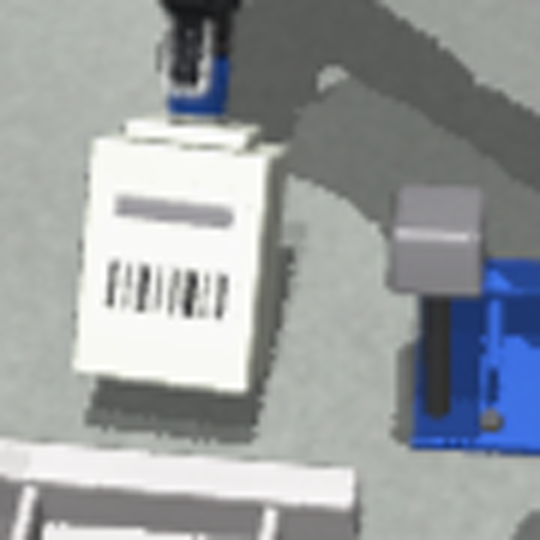

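The bottle rests at about 0.8 rad on the lower finger, label up, with the fingers still around the cap at about (200,85). Next I'll open in steps while keeping the lower finger in place.

Call:
move_arm:
  increments:
    - [[0, -3.2, 0.8, 0.003, 0, 0], [0, -3.2, 0.8, 0.003, 0, 0]]
  fingers: 0.3

```text
time_s: 6.15
tcp_pos: [0.5703, 0.0038, 0.1331]
ee_rot: [-0.377, 0.92, 0.101, -0.04]
contact_force: [0.5, -0.4, -0.2]
grip_width: 0.702
```

Call:
move_arm:
  increments:
    - [[0, -3.2, 0.8, 0.003, 0, 0], [0, -3.2, 0.8, 0.003, 0, 0]]
  fingers: 0.15

```text
time_s: 6.35
tcp_pos: [0.569, 0.0102, 0.1372]
ee_rot: [-0.38, 0.919, 0.101, -0.041]
contact_force: [1.0, -0.5, -0.7]
grip_width: 0.849
```

Call:
move_arm:
  increments:
    - [[0, -3.2, 0.8, 0.003, 0, 0], [0, -3.2, 0.8, 0.003, 0, 0], [0, 0, 0, 0, 0, 0]]
  fingers: 0

```text
time_s: 6.65
tcp_pos: [0.5676, 0.0169, 0.1416]
ee_rot: [-0.383, 0.917, 0.101, -0.041]
contact_force: [-1.6, -0.3, -0.7]
grip_width: 1.0
```

```bash
python3 -c "
from h import *
plan(1.0,.85,27,146,9)"
```

```text
t 6.65 alpha 0.79 n,u,z [-5.870e+01  1.000e-01  1.416e+02] F n,u,z [ 0.  -1.7 -0.7] j [-0.31  0.63  1.44  0.66  1.54  0.86] 1.0
  shift@0.0 [-0.03  3.45 -1.55]  shift@0.5 [-0.02  3.4  -1.65]  shift@1.0 [-0.01  3.35 -1.76]
  rot/row [0.0067 0.0001 0.0006]
```

```bash
cat >> h.py <<'E'
def low(th,al,e,n):
    c,s=np.cos(th),np.sin(th); rim=np.array([18*c-165*s,18*s+165*c])
    tz=np.array([np.sin(al),-np.cos(al)]); ty=np.array([-np.cos(al),-np.sin(al)])
    T=rim+(e+13)*tz-42.5*ty
    x=T[0]*c+T[1]*s; z=-T[0]*s+T[1]*c
    print("L,U",(rim+e*tz).round(1),(rim+e*tz-85*ty).round(1)); plan(th,al,x-33,z,n)
E
python3 -c "
from h import *
low(1.1,.83,9,12)"
```

```text
L,U [-132.2   84.8] [-74.9 147.5]
t 6.65 alpha 0.79 n,u,z [-5.870e+01  1.000e-01  1.416e+02] F n,u,z [ 0.  -1.7 -0.7] j [-0.31  0.63  1.44  0.66  1.54  0.86] 1.0
  shift@0.0 [-0.03  4.09 -0.08]  shift@0.5 [-0.02  4.09 -0.17]  shift@1.0 [-0.    4.09 -0.25]
  rot/row [0.0033 0.0001 0.0004]
```

Call:
move_arm:
  increments:
    - [[0, 4.1, 0.3, 0.003, 0, 0], [0, 4.1, 0.2, 0.003, 0, 0], [0, 4.1, 0.1, 0.003, 0, 0], [0, 4.1, 0, 0.003, 0, 0], [0, 4.1, -0.1, 0.003, 0, 0], [0, 4.1, -0.2, 0.003, 0, 0], [0, 4.1, -0.3, 0.003, 0, 0], [0, 4.1, -0.3, 0.003, 0, 0], [0, 4.1, -0.3, 0.003, 0, 0], [0, 4.1, -0.3, 0.003, 0, 0], [0, 4.1, -0.4, 0.003, 0, 0], [0, 4.1, -0.5, 0.003, 0, 0]]

```text
time_s: 7.85
tcp_pos: [0.5759, -0.0208, 0.1036]
ee_rot: [-0.401, 0.91, 0.1, -0.043]
contact_force: [0.2, 0.1, -1.1]
grip_width: 1.002
```

```bash
python3 -c "
from h import *
low(1.4,.85,8,12)
snap('side','s6.png',(190,170,280,260),6)"
```

```text
L,U [-153.5   40.5] [-97.4 104.4]
t 7.85 alpha 0.829 n,u,z [-9.730e+01  1.000e-01  1.036e+02] F n,u,z [ 0.   0.2 -1.1] j [-0.37  0.73  1.39  0.66  1.57  0.79] 1.002
  shift@0.0 [-0.02  3.48  1.1 ]  shift@0.5 [-0.01  3.49  1.07]  shift@1.0 [-0.01  3.5   1.03]
  rot/row [0.0017 0.0001 0.0004]
```

View pics/s6.png

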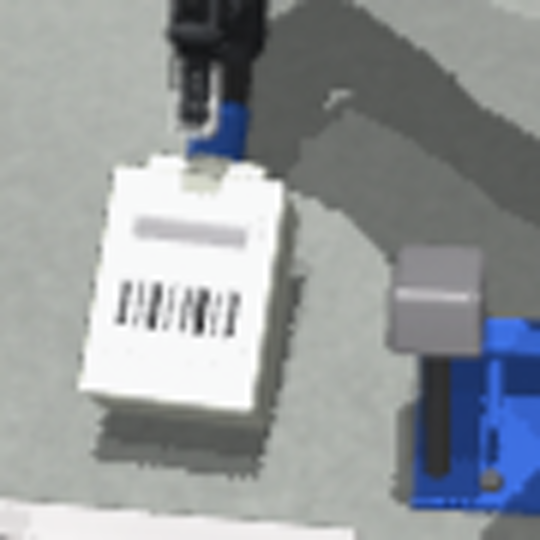

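The bottle follows the lower finger down (about 1.1 rad), with the upper finger tip at about (195,120) clear of it. Continuing.

Call:
move_arm:
  increments:
    - [[0, 3.5, 0.5, 0.002, 0, 0], [0, 3.5, 0.6, 0.002, 0, 0], [0, 3.5, 0.7, 0.002, 0, 0], [0, 3.5, 0.8, 0.002, 0, 0], [0, 3.5, 1, 0.002, 0, 0], [0, 3.5, 1, 0.002, 0, 0], [0, 3.5, 1.2, 0.002, 0, 0], [0, 3.5, 1.3, 0.002, 0, 0], [0, 3.5, 1.4, 0.002, 0, 0], [0, 3.5, 1.5, 0.002, 0, 0], [0, 3.5, 1.5, 0.002, 0, 0], [0, 3.5, 1.5, 0.002, 0, 0]]

```text
time_s: 9.1
tcp_pos: [0.5802, -0.0406, 0.0598]
ee_rot: [-0.412, 0.904, 0.1, -0.044]
contact_force: [0.1, 0.3, -1.5]
grip_width: 0.998
```

```bash
python3 -c "
from h import *
low(1.571,.85,6,10)"
```

```text
L,U [-160.5   14. ] [-104.4   77.9]
t 9.1 alpha 0.855 n,u,z [-1.176e+02  1.000e-01  5.980e+01] F n,u,z [ 0.3  0.1 -1.5] j [-0.4   0.83  1.35  0.66  1.56  0.73] 0.998
  shift@0.0 [-0.02  2.03  1.08]  shift@0.5 [-0.02  2.03  1.09]  shift@1.0 [-0.01  2.02  1.09]
  rot/row [-0.0005  0.0002  0.0004]
```

Call:
move_arm:
  increments:
    - [[0, 2, 1, 0, 0, 0], [0, 2, 1, 0, 0, 0], [0, 2, 1, 0, 0, 0], [0, 2, 1, 0, 0, 0], [0, 2, 1, 0, 0, 0], [0, 2, 1, 0, 0, 0], [0, 2, 1, 0, 0, 0], [0, 2, 1, 0, 0, 0]]

```text
time_s: 9.9
tcp_pos: [0.5813, -0.0451, 0.0408]
ee_rot: [-0.413, 0.904, 0.1, -0.044]
contact_force: [0.8, -0.3, -2.2]
grip_width: 1.0
```

```bash
python3 -c "
from h import *
low(1.571,.85,4,3)
snap('side','s7.png',(190,150,300,260),5)"
```

```text
L,U [-162.    15.3] [-105.9   79.2]
t 9.9 alpha 0.856 n,u,z [-122.2    0.2   40.8] F n,u,z [-0.5  0.7 -2.2] j [-0.4   0.86  1.34  0.66  1.54  0.72] 1.0
  shift@0.0 [-0.07  0.95 -0.03]  shift@0.5 [-0.06  0.95 -0.03]  shift@1.0 [-0.06  0.95 -0.03]
  rot/row [-0.0019  0.0006  0.0013]
```

View pics/s7.png

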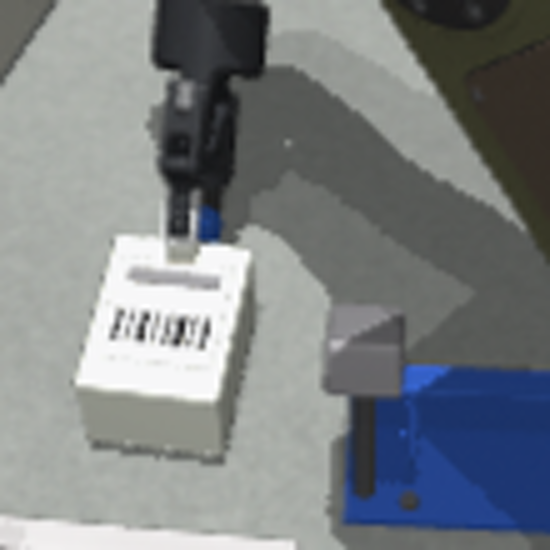

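The bottle is almost flat with its label up, and it still rests lightly on the lower finger (-2.2 N). I'll ease it down the last few mm and slide out horizontally.

Call:
move_arm:
  increments:
    - [[0, 1, 0, 0, 0, 0], [0, 1, 0, 0, 0, 0], [0, 1.3, -1.5, 0, 0, 0], [0, 1.3, -1.5, 0, 0, 0], [0, 1.3, -1.5, 0, 0, 0], [0, 1.3, -1.5, 0, 0, 0], [0, 1.3, -1.5, 0, 0, 0], [0, 1.3, -1.5, 0, 0, 0]]

```text
time_s: 10.75
tcp_pos: [0.5846, -0.0592, 0.0395]
ee_rot: [-0.413, 0.904, 0.1, -0.044]
contact_force: [-0.1, 0.2, -0.2]
grip_width: 1.002
```

```bash
python3 -c "
from h import *
low(1.571,.85,4,3)"
```

```text
L,U [-162.    15.3] [-105.9   79.2]
t 10.75 alpha 0.856 n,u,z [-136.7    0.5   39.5] F n,u,z [ 0.2 -0.1 -0.2] j [-0.42  0.88  1.31  0.65  1.56  0.71] 1.002
  shift@0.0 [-0.15 -2.52  3.34]  shift@0.5 [-0.16 -2.53  3.33]  shift@1.0 [-0.17 -2.53  3.33]
  rot/row [-0.0019  0.0004  0.0015]
```

Call:
move_arm:
  increments:
    - [[0, 0, -20, 0, 0, 0], [0, 0, -40, 0, 0, 0], [0, 0, -45, 0, 0, 0], [0, 0, -45, 0, 0, 0], [0, 0, 0, -0.145, 0, 0], [0, 0, 0, -0.145, 0, 0], [0, 0, 0, -0.145, 0, 0], [0, 0, 0, -0.145, 0, 0], [0, 0, 0, -0.145, 0, 0], [0, 0, 0, -0.13, 0, 0], [0, 0, 0, 0, 0, -0.14], [0, 0, 0, 0, 0, -0.14]]
  fingers: 0

```text
time_s: 11.95
tcp_pos: [0.6098, -0.1773, 0.1429]
ee_rot: [0.015, 0.968, 0.249, 0.002]
contact_force: [-0.1, -0.4, 0.1]
grip_width: 0.999
```

```bash
python3 -c "
from h import *
st()
snap('top','t3.png',(165,110,285,210),6)"
```

```text
11.95 [ 0.6098 -0.1773  0.1429] [0.015 0.968 0.249 0.002] [-0.1 -0.4  0.1] [-0.33  0.56  1.37 -0.02  1.2   0.74] 0.9988793197210567
[[0.88, 0.48, 0.01], [0.48, -0.88, -0.03], [-0.0, 0.03, -1.0]]
```

View pics/t3.png

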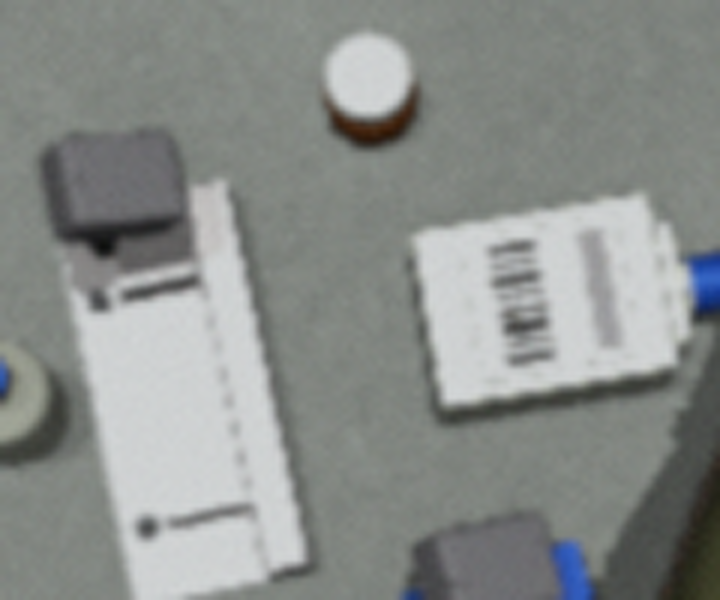

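The bottle lies flat, label up. Its foot corners are at (413,234) and (440,406), its shoulder corners at about (645,195) and (677,376), and the cap is at (695,285).

Run:
```python
from h import *
import pickle
t,s=pickle.load(open("cal.pkl","rb"))
f=lambda x,y,z:px2w(t,165+(x-2.5)/6,110+(y-2.5)/6,z)
c=np.array([f(*q,.066) for q in((413,234),(440,406),(677,376),(645,195))]);print((c*1e3).round(1).tolist())
print([round(np.linalg.norm(c[i]-c[i-1])*1000) for i in range(4)])
foot=(c[0]+c[1])/2;top=(c[2]+c[3])/2;ax=foot-top
print("foot",foot,"top",top,"axis deg",np.degrees(np.arctan2(ax[1],ax[0])),"footedge",np.degrees(np.arctan2(*(c[0]-c[1])[1::-1])),"cap",f(695,285,.048))
rm=np.array([.5296,.1532]);y=np.radians(14.2);n=np.array([-np.sin(y),np.cos(y)]);u=np.array([np.cos(y),np.sin(y)])
for p in(foot,top,readout.sense()["tcp_pos"]): print("rail n,u",(np.array(p)[:2]-rm)@n,(np.array(p)[:2]-rm)@u)
```

```text
[[598.1, 82.7, 66.0], [512.0, 66.3, 66.0], [531.0, -50.7, 66.0], [622.1, -32.4, 66.0]]
[118, 88, 118, 93]
foot [0.55506017 0.07451652 0.066     ] top [ 0.57654911 -0.04153211  0.066     ] axis deg 100.4907361685163 footedge 10.817491332037026 cap [ 0.58077008 -0.05971544  0.048     ]
rail n,u -0.08252489953547976 0.005380606940235937
rail n,u -0.20029909988194664 -0.0022546310314767795
rail n,u -0.34003939063137334 -0.003313507160471685
```

Call:
move_arm:
  increments:
    - [[0, 0, 0, 0.03, 0.01, -0.12], [0, 0, 0, 0, 0, -0.145], [0, 0, 0, 0, 0, -0.145], [0, 0, 0, 0, 0, -0.145], [0, 0, 0, 0, 0, -0.145], [0, 0, 0, 0, 0, -0.145], [0, 0, 0, 0, 0, -0.145], [0, 0, 0, 0, 0, -0.145], [0, 0, 0, 0, 0, -0.145], [0, 0, 0, 0, 0, -0.05]]
  fingers: 0.5

```text
time_s: 13.0
tcp_pos: [0.6094, -0.179, 0.1424]
ee_rot: [-0.002, 0.596, 0.803, 0.003]
contact_force: [-0.4, 0.8, 0.4]
grip_width: 0.501
```

```bash
cat >> h.py <<'E'
RM=np.array([.5296,.1532,0]);ry=np.radians(14.2);RN=np.array([-np.sin(ry),np.cos(ry),0]);RU=np.array([np.cos(ry),np.sin(ry),0])
def rail(n,u,z):
    s=readout.sense(); M=R.from_quat(np.roll(s["ee_rot"],-1)).as_matrix(); p=np.array(s["tcp_pos"]);F=np.array(s["contact_force"])
    print("t",s["time_s"],"n,u,z",np.round([(p-RM)@RN*1e3,(p-RM)@RU*1e3,p[2]*1e3],1),"F",np.round([F@RN,F@RU,F[2]],1),"g",round(s["grip_width"],3))
    T=RM+(RN*n+RU*u+Z*z)/1e3
    Mt=np.c_[RN,np.cross(-Z,RN),-Z]
    print(" shift",np.round(M.T@(T-p)*1e3,1),"rot",np.round(R.from_matrix(M.T@Mt).as_rotvec(),3))
E
python3 -c "
from h import *
rail(-276,-4,20)"
```

```text
t 13.0 n,u,z [-341.6   -4.1  142.4] F [ 0.9 -0.2  0.4] g 0.501
 shift [ 64.7   2.8 122.8] rot [ 0.003 -0.006  0.046]
```

Call:
move_arm:
  increments:
    - [[15, 0.5, 20, 0, 0, 0.02], [15, 0.5, 20, 0, 0, 0.02], [15, 0.5, 20, 0, 0, 0.01], [13, 0.5, 20, 0, -0.005, 0], [5, 0.5, 20, 0, 0, 0], [2, 0.3, 15, 0, 0, 0], [0, 0, 6, 0, 0, 0]]

```text
time_s: 13.7
tcp_pos: [0.5958, -0.1148, 0.0187]
ee_rot: [0.001, 0.625, 0.781, 0.002]
contact_force: [0.6, 0.1, -0.3]
grip_width: 0.501
```

```bash
python3 -c "
from h import *
rail(-228,-3.8,20)"
```

```text
t 13.7 n,u,z [-276.1   -1.5   18.7] F [-0.   0.6 -0.3] g 0.501
 shift [48.  -3.6 -1.3] rot [ 0.004 -0.001 -0.027]
```

Call:
move_arm:
  increments:
    - [[1, -1.5, 0, 0, 0, -0.014], [2, -0.8, -0.3, 0, 0, -0.013], [6, 0, 0, 0, 0, 0], [7, 0, 0, 0, 0, 0], [7, 0, 0, 0, 0, 0], [7, 0, 0, 0, 0, 0], [7, 0, 0, 0, 0, 0], [7, 0, 0, 0, 0, 0]]

```text
time_s: 14.5
tcp_pos: [0.5832, -0.0709, 0.0217]
ee_rot: [0.003, 0.615, 0.789, 0.003]
contact_force: [0.3, -0.3, -0.5]
grip_width: 0.497
```

```bash
python3 -c "
from h import *
rail(-212,-3.8,20)
snap('side','s8.png',(190,150,290,250),5)"
```

```text
t 14.5 n,u,z [-230.4   -3.    21.7] F [-0.3  0.2 -0.5] g 0.497
 shift [18.4 -0.8  1.7] rot [ 0.008  0.001 -0.001]
```

View pics/s8.png

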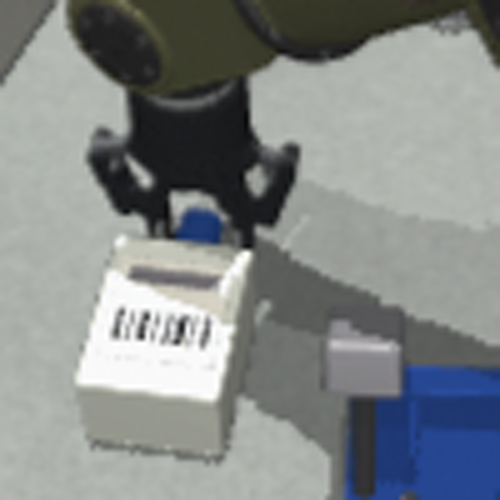

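The fingers straddle the cap, at about (157,225) and (243,225) with the cap at (200,225), just short of the shoulder. Now I'll push softly. I've viewed all 12 pictures, so further checks are numeric.

Call:
move_arm:
  increments:
    - [[4, -0.2, 0.3, 0, 0, 0], [4, 0, 0, 0, 0, 0], [4, 0, 0, 0, 0, 0], [4, 0, 0, 0, 0, 0], [4, 0, 0, 0, 0, 0], [4, 0, 0, 0, 0, 0], [4, 0, 0, 0, 0, 0], [4, 0, 0, 0, 0, 0]]

```text
time_s: 15.35
tcp_pos: [0.5748, -0.0375, 0.0214]
ee_rot: [0.003, 0.615, 0.789, 0.003]
contact_force: [0.7, -3.2, -0.8]
grip_width: 0.5
```

```bash
python3 -c "
from h import *
rail(-150,-3.8,20)"
```

```text
t 15.35 n,u,z [-196.    -3.    21.4] F [-3.2 -0.1 -0.8] g 0.5
 shift [46.  -0.9  1.3] rot [ 0.009  0.002 -0.002]
```

Sliding friction is about 3 N. Continuing.

Call:
move_arm:
  increments:
    - [[4, -0.2, 0.3, 0, 0, 0], [4, 0, 0.2, 0, 0, 0], [4, 0, 0, 0, 0, 0], [4, 0, 0, 0, 0, 0], [4, 0, 0, 0, 0, 0], [4, 0, 0, 0, 0, 0], [4, 0, 0, 0, 0, 0], [4, 0, 0, 0, 0, 0], [4, 0, 0, 0, 0, 0], [3, 0, 0, 0, 0, 0]]

```text
time_s: 16.35
tcp_pos: [0.5646, 0.0035, 0.0214]
ee_rot: [0.004, 0.615, 0.789, 0.003]
contact_force: [1.4, -3.0, 3.0]
grip_width: 0.502
```

```bash
python3 -c "
from h import *
rail(-141,-3.8,20)"
```

```text
t 16.35 n,u,z [-153.7   -2.8   21.4] F [-3.3  0.7  3. ] g 0.502
 shift [12.8 -1.1  1.4] rot [ 0.01   0.003 -0.001]
```

Call:
move_arm:
  increments:
    - [[2, 0, 0, 0, 0, 0], [2, 0, 0, 0, 0, 0], [2, 0, 0, 0, 0, 0], [1.5, 0, 0, 0, 0, 0]]

```text
time_s: 16.75
tcp_pos: [0.5626, 0.0115, 0.0214]
ee_rot: [0.004, 0.615, 0.789, 0.003]
contact_force: [1.4, -3.7, 2.2]
grip_width: 0.5
```

Call:
move_arm:
  increments:
    - [[1, 0, 0, 0, 0, 0], [1, 0, 0, 0, 0, 0]]

```text
time_s: 16.95
tcp_pos: [0.5621, 0.0135, 0.0214]
ee_rot: [0.004, 0.615, 0.789, 0.003]
contact_force: [1.1, -4.3, 2.0]
grip_width: 0.502
```

Call:
move_arm:
  increments:
    - [[1, 0, 0, 0, 0, 0], [1, 0, 0, 0, 0, 0]]

```text
time_s: 17.15
tcp_pos: [0.5622, 0.0147, 0.0216]
ee_rot: [0.005, 0.615, 0.789, 0.003]
contact_force: [6.6, -15.9, -0.6]
grip_width: 0.501
```

```bash
python3 -c "
from h import *
rail(-141,-3.8,20)"
```

```text
t 17.15 n,u,z [-142.2   -2.4   21.6] F [-17.    2.5  -0.6] g 0.501
 shift [ 1.2 -1.4  1.6] rot [ 0.011  0.005 -0.001]
```

Contact with the stop is felt: 17 N, at the expected TCP position (-142 mm). One small seating nudge, then I'll back off.

Call:
move_arm:
  increments:
    - [[0.4, 0, 0, 0, 0, 0]]

```text
time_s: 17.25
tcp_pos: [0.5623, 0.0146, 0.0216]
ee_rot: [0.006, 0.615, 0.789, 0.003]
contact_force: [1.7, -5.8, -0.5]
grip_width: 0.5
```

Call:
move_arm:
  increments:
    - [[-2, 0, 0, 0, 0, 0], [-5, 0, 0, 0, 0, 0], [-12, 0, 0, 0, 0, 0], [-15, 0, 0, 0, 0, 0], [-15, 0, 0, 0, 0, 0], [-15, 0, 0, 0, 0, 0], [-20, 0, -10, 0, 0, 0], [-30, 0, -30, 0, 0, 0], [-35, 0, -30, 0, 0, 0], [-35, 0, -30, 0, 0, 0], [-35, 0, -30, 0, 0, 0], [-35, 0, 0, 0, 0, 0]]

```text
time_s: 18.45
tcp_pos: [0.6234, -0.2472, 0.1562]
ee_rot: [0.003, 0.614, 0.789, 0.002]
contact_force: [-0.0, -0.4, 0.6]
grip_width: 0.502
```

Run:
```python
from h import *
rail(-300,0,150)
d=snap("top","t9.png"); b=snap("side","s9.png")
np.set_printoptions(linewidth=220)
def f(n,u,z): return RM+RN*n/1e3+RU*u/1e3+Z*z/1e3
# sample grey profiles: across foot edge gap, along body sides
def prof(cam,pts):
    g=cv2.cvtColor(cam["pixels"],cv2.COLOR_RGB2GRAY).astype(np.float32)
    q=np.array([w2px(cam,p) for p in pts],np.float32)
    return cv2.remap(g,q[None,:,0],q[None,:,1],cv2.INTER_LINEAR)[0].astype(int)
for n in(-15,-60,-105):
    print("n",n,"u -60..-36",prof(d,[f(n,u,66) for u in range(-60,-34,3)]),"u 36..60",prof(d,[f(n,u,66) for u in range(36,62,3)]))
for u in(-30,0,30):
    print("u",u,"n -140..-105",prof(d,[f(n,u,66) for n in range(-140,-103,3)]),"near face z66 -20..14",prof(d,[f(n,u,66) for n in range(-20,15,2)]))
rows=d["pixels"].astype(int); blue=(rows[...,2]>rows[...,0]+60)&(rows[...,2]>90)
c=w2px(d,f(-150,0,33)); x,y=int(c[0]),int(c[1]); v,u_=np.nonzero(blue[y-12:y+13,x-12:x+13]); print("cap blue centre world",((px2w(d,u_.mean()+x-12,v.mean()+y-12,.045)-RM)@np.c_[RN,RU]*1e3).round(1),len(v),(px2w(d,u_.max()+x-12,y,.04)-RM)@RN)
```

```text
t 18.45 n,u,z [-411.2   -7.3  156.2] F [-0.4 -0.1  0.6] g 0.502
 shift [111.2   7.3   5.9] rot [ 0.006  0.003 -0.   ]
n -15 u -60..-36 [131 120  98  68  71 128 196 210 209] u 36..60 [208 207 204 177 139 125 127 129 130]
n -60 u -60..-36 [131 120  99  72  78 131 192 207 208] u 36..60 [200 201 200 177 141 129 129 127 129]
n -105 u -60..-36 [132 121  93  69  78 126 183 205 205] u 36..60 [209 208 196 163 133 125 129 131 132]
u -30 n -140..-105 [126 125 121 123 156 167 167 182 201 209 211 209 207] near face z66 -20..14 [208 207 208 209 210 209 209 208 204 191 178 185 195 206 208 209 208 208]
u 0 n -140..-105 [ 93  97 129 175 199 207 204 197 199 207 209 211 209] near face z66 -20..14 [208 208 208 210 210 209 209 207 203 191 180 184 194 205 208 210 211 210]
u 30 n -140..-105 [125 127 130 131 138 152 159 176 199 208 210 208 207] near face z66 -20..14 [200 203 208 207 208 210 208 206 202 189 179 183 194 205 208 209 210 211]
cap blue centre world [-150.    -0.4] 82 -0.16537890598717456
```

Run:
```python
from h import *
a=cv2.resize(cv2.imread("pics/t0.png"),(512,384));b=cv2.imread("pics/t9.png")
for n,x,y in(("jar",227,125),("round",165,177),("rack",103,175),("beaker",387,184)):
    T=a[y-14:y+14,x-14:x+14];m=cv2.matchTemplate(b[y-26:y+26,x-26:x+26],T,cv2.TM_CCOEFF_NORMED);_,v,_,l=cv2.minMaxLoc(m);print(n,round(v,2),"shift px",l[0]-12,l[1]-12)
st(); r.job_done()
```

```text
jar 1.0 shift px 0 0
round 1.0 shift px 0 0
rack 1.0 shift px 0 0
beaker 0.95 shift px 0 0
18.55 [ 0.622  -0.2493  0.1518] [0.001 0.616 0.788 0.001] [-0.4  0.2 -0.4] [-0.44  0.63  1.23  0.    1.28 -0.68] 0.49935831970117567
[[-0.24, 0.97, 0.0], [0.97, 0.24, 0.0], [-0.0, 0.0, -1.0]]
the job is handed in; nothing more can be done
```

I tipped the bottle away from the rail, with the cap loosely between the fingers and never gripped. I lowered it on the lower finger until it lay flat with the label up. Then I pushed it by the shoulder with two fingers against the stop rail, backed off and handed in at about 18.6 s.

**Last checks, measured from the camera images:**
- **Foot against the rail:** the foot line sits at about 0 mm from the stop face, the same at all three points across it.
- **Squareness:** the bottle's sides are parallel to the rail normal within about 0.02 rad.
- **Centring:** the bottle is within about 2 mm of the rail's middle.
- **Bystanders:** the jar, round bottle, rack and beaker showed no shift.

**Forces:** sliding took about 3–4 N. The highest reading was 17 N, when the foot met the rail. The arm stood clear at the end.

**What went differently:** while coming down around the cap, the tool drifted about 11 mm away from the rail, and tipping went on from there without trouble. At 12 pictures viewed I reached the limit, so the final checks were numeric only. The robot reported no verdict.

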